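# Lock the cup head onto the vortex mixer

## Task

Take the black cup head out of its white stand and lock it onto the bayonet mount on top of the blue vortex mixer: feel gently for the slots, press the head in against the spring, twist it a quarter turn clockwise (seen from above) until it clicks locked, and let go of it. Never force it, and leave the tube rack, the beaker and the bottle where they stand.

Things in the scene. Friction and masses are not known exactly. Their poses are not given: they have to be found in the camera images.
- head_grip (a point): The loose black cup head, 80 mm tall, 0.2 kg: point on its axis, 58 mm above its lowest end, mid-grip; z up its axis. Two flat grip cheeks, 40 mm over their outer faces (looking to its +y and -y), 30 mm long (x), reach from 22 mm below to 22 mm above the point; under them a flange 60 mm across. Starts upright in the stand at any yaw; half a turn about z makes no difference.
- head: The same cup head; origin on its axis at its lowest end. From there up: spigot 26 mm in diameter, 0 to 31 mm, standing 10 mm deep in the stand's loose hole; flange 31 to 36 mm, with a small tick on its rim over each lug; cup and grip cheeks 36 to 80 mm.
- head_lugs (a point): Middle of the steel bar that crosses the head's spigot: 46 mm long along the head's x axis, 7 mm wide, 5 mm tall (10 to 15 mm above the head's lowest end). Its two ends are the bayonet lugs.
- mount (a point): Bayonet mount of the mixer: centre of the top of an upright aluminium collar, 58 mm across, 30 mm tall, top 120 mm above the bench. Bore 29 mm, with two opposite slots about 3 mm wider than a lug, marked by ribs outside. The slots lie only roughly along this point's x axis: the collar stands turned up to 0.75 rad either way, not shown by this reading. z up.
- mount_spring (a point): Top of the sprung plate in the bore, unpressed, 16 mm below the collar's top; it pushes up with 5 N there and 13 N at the bottom of its 14 mm travel. Height of the head's grip point above the collar's top: lugs lying on the collar beside the slots 48 mm; in the slots, unpressed 42; lugs just passing under the bridges 34; spring bottomed 28 (turn at about 31).
- mount_pocket (a point): Level of the locking pockets' roofs, on the axis, 5 mm below the collar's top. Pressed below 34 mm, the head turns clockwise 1.31 rad from the slots to the middle of the pockets; hard stop about 0.15 rad beyond. Let go there, the spring lifts the lugs about 4 mm into the pockets (the click): grip point 38 mm above the collar's top. Never over 50 N or 0.4 N m on the mount.
- mixer: The blue vortex mixer, fixed to the bench: a box 170 mm (x) by 130 mm (y), top 90 mm above the bench, with the collar in the middle of its top. Origin: centre of its underside.
- holder_hole0 (a point): The fixed white stand of the head, 85 by 85 mm and 26 mm tall: the centre of its hole's mouth, on its top.
- rack_mid (a point): White tube rack with blue-capped tubes, 90 by 170 mm, 92 mm tall; point on its middle axis 40 mm above the bench. To be left alone.
- beaker_mid (a point): Glass beaker, 70 mm in diameter, 90 mm tall; point at its middle. To be left alone.
- bottle_mid (a point): Glass bottle with a blue cap, 72 mm in diameter, 170 mm tall; point at its middle. To be left alone.
Mind the look-alikes: they are no part of the job. Of the things shaped like the head, the black one is meant.

How it is judged:
On the way:
1. the head is in the mount, lugs in the slots, and pressed against the spring below the locking height (grip point less than 35.5 mm above the mount, within 4 mm of its axis) (horizontal distance between head_grip and mount below 0.004 m and z of head_grip in the frame of mount below 0.0355 m), for 0.1 s.
At the end, for the whole second after the job is handed in: The head stands upright in the mount (within 0.1 rad and 4 mm of its axis), turned clockwise and sprung up into the locking pockets: grip point 36 to 39.5 mm above the mount, let go and at rest (horizontal distance between head and mount below 0.004 m and z of head_grip in the frame of mount between 0.036 and 0.0395 m and angle between head's own z axis and vertical below 0.1 rad and linear speed of head below 0.02 m/s and contact force between the fingers and head below 0.1 N); the robot touches nothing.
It fails at once if the head is forced: more than 50 N between head and mixer (contact force between head and mixer above 50 N).
It fails at once if the tube rack, beaker or bottle is moved by more than 20 mm (distance of any of rack_mid, beaker_mid, bottle_mid from where it was at the start of the episode above 0.02 m).
It also fails if it takes over 64 s, if anything falls off the work surface, if the arm or the gripper's body presses on something with over 40 N, if the wrist force passes 120 N, or if a joint passes its speed limit or range.

## Robot

A 7-joint arm with a two-finger parallel gripper is mounted at the origin on the work surface. World frame = base frame: x ahead of the robot, y to its left, z up, the work surface at z = 0. Lengths are in m, angles in rad, forces in N, time in s.
With the tool pointing down it reaches from about 0.4 to 0.875 m from the base axis. Payload 6.5 kg.
Tool frame: the origin (TCP) lies on the centre line of the jaws, within the pads' length; the fingertips stand 22 mm ahead of it and the grasp point (between the pads) lies 3 mm ahead of it; x points along the fingers, y is the direction in which the jaws open and shut, and the axes are right-handed (so a half turn about x gives the same grasp; the last joint's range is limited). The gripper opens to 85 mm and grips with 20 to 120 N. Pads are 22 mm wide; open, the fingers measure 114 mm over their backs; the gripper's body (76 mm by 85 mm) begins 54 mm behind the grasp point. The pads swing forward as they close: fully open they stand 13 mm farther back than shut.
Start: joints at [-1.258, 0.536, -0.004, 1.538, 0.003, 1.067, -0.071], TCP at [0.24, 0.604, 0.253] pointing down, gripper open.
Joint ranges: [-2.7, 2.7], [-0.37, 2.16], [-1.27, 1.26], [0.24, 2.4], [-1.31, 4.45], [0.19, 1.91], [-2.76, 2.76]. Speed limits (rad/s): [2.39, 2.39, 3.14, 3.14, 3.14, 3.14, 3.14].

## Interface

Orientations are given as a unit quaternion [w, x, y, z].
In Python, from workcell import status, viewer, order, nets gives the robot as it stands.
- The arm moves only by the tool send_rows, never from a script. Its argument "motion" is a list of rows, each a list of 7 numbers: the shift along the tool's x, y, z in cm, then the turn, a rotation vector about the tool's x, y, z in rad, then the finger opening in cm, from 0 to 8.54. In form: [[dx, dy, dz, wx, wy, wz, fingers], ...]. A call has 1 to 12 rows; each row shifts and turns the commanded pose from where the row before left it, along the tool's axes as they then stand; what a row does not reach is not made up. A row lasts 1/10 s, in which the tool goes at most 50 mm and 8.59 degrees, less where a joint would pass 70% of its speed; a pose out of reach is approached as far as the arm can. A call is refused whole if a number of a shift passes 5 or a number of a turn 0.15, either way. A call with a gripper value outside its range is refused whole. The fingers move at their own pace and stop on an object; "newtons" is the grip in N (left out, the last holds). Time passes only in rows, so rows that do not move let the fingers close. It gives the time, the measured TCP pose, the force and the opening at its end, in the units of the state.
- status.observe(): the state, without advancing time (a new reading comes with each control period).
- viewer.snapshot(name): name is "side" or "top"; returns a dict with "frame" (480x640x3 uint8, red, green, blue), "vertical_fov" (degrees; the focal length in pixels is half the picture's height over the tangent of half this angle, whatever the lens; pixels are square), "cx", "cy" (the principal point, pixels), "pose" (4x4, takes a point from camera to world coordinates). Camera axes: x right, y up, looking along -z (the intrinsics and any distortion apply to the point x, -y, -z); pixel columns grow to the right and rows downward; lengths in m; the calibration is good to about 2 mm. A picture is of the moment at which its call begins. There is no depth.
- order.sign_off(): hands the job in, once; it reports no verdict.
Trained networks look in the newest picture that a camera, given by its name, has taken for a name from the list of things; names that differ only in an ending like _2 or _b are one class to them, and where a whole thing is asked for, a point or a joint stands for the part that bears it (a point fixed in the world has none). Each returns a list of dicts, best first, with "confidence" (0 to 1); they miss things now and then, are a little off and sometimes report something else, mostly with a low value. They report only what shows in the picture. A call takes as long as a camera call. They do not tell look-alikes from the thing itself.
- nets.search_frame(camera, target): "rect" ([centre column, centre row, width, height] in pixels, round what is visible of it).
- nets.silhouettes(camera, target): "region" (480x640 bool, what is visible of it) and "rect" ([centre column, centre row, width, height] in pixels, round what is visible of it).
The state is a dict: "time": time; "joints": joint angles; "dq": joint speeds; "joint_efforts": joint torques, N m; "position": TCP position; "tool_rot": TCP orientation; "wrist_force": force on the tool from outside, world axes, zero at the start; "ft_torque": the same for the moment, N m; "width": opening from 0.0 (shut) to 1.0 (fully open).
Only numpy, scipy, OpenCV 4.12 (cv2) and the standard library are available. Lean on these libraries where they do the work, as an engineer would, in place of code of your own. Each camera call takes 0.05 s, during which the arm holds its last target.

## Working session

There is one attempt and no reset: what is moved stays moved. The work goes in short steps, Python scripts to look and compute and a tool call to move; the robot and the scene stay as the last step left them, time stands still between calls to the robot, and variables do not carry over. Pictures are saved under pics/ and viewed, and the job is handed in when it is done.

Besides the shell and the picture viewer there is one more tool, called after ">>>" in YAML: its name, and indented under it one key for each argument. send_rows: Moves the arm, as the interface text tells. Its arguments: {"type":"object","properties":{"motion":{"type":"array","items":{"type":"array","items":{"type":"number"}}},"newtons":{"type":"number"}},"required":["motion"]}

```bash
mkdir -p pics; ls
cat > h.py <<'E'
import numpy as np, cv2
from workcell import status, viewer, order, nets
def snap(n,f):
    s=viewer.snapshot(n); cv2.imwrite('pics/'+f,s['frame'][:,:,::-1]); return s
E
python3 - <<'E'
from h import *
print(status.observe())
for n in ('side','top'):
    s=snap(n,n+'0.png'); print(n,{k:v for k,v in s.items() if k!='frame'})
    for t in ['head','mixer','holder_hole0','head_grip','mount','rack_mid','beaker_mid','bottle_mid']:
        try: print(t,[(np.round(d['rect']).tolist(),round(d['confidence'],2)) for d in nets.search_frame(n,t)][:4])
        except Exception as e: print(t,e)
E
```

```text
pics
{'time': 0.0, 'joints': array([-1.25819468,  0.53718102, -0.00444124,  1.53890115,  0.00258602,
        1.06731097, -0.0712122 ]), 'dq': array([-2.81564317e-04, -6.50051078e-05, -6.30952248e-04, -4.54231200e-04,
        1.16004032e-03,  8.40824030e-05, -1.72887652e-03]), 'joint_efforts': array([ 4.30833165e-05, -5.83411360e+01,  1.04854267e+00, -2.59103251e+01,
        1.22892513e-02,  9.56653501e-03, -9.14110899e-06]), 'position': array([0.24015808, 0.60334453, 0.25239249]), 'tool_rot': array([ 0.69438691,  0.13247837,  0.69454338, -0.13373776]), 'wrist_force': array([0.43017314, 0.46917631, 0.20054497]), 'ft_torque': array([ 0.01116278,  0.00055545, -0.00392338]), 'width': 0.9960203959623517}
side {'vertical_fov': 52.204581190301894, 'cx': 320.41018785454975, 'cy': 235.8054064652829, 'pose': array([[ 0.87245617,  0.3075009 , -0.37982026,  0.22297483],
       [-0.48816162,  0.51216777, -0.70666995, -0.79622209],
       [-0.02276994,  0.80195223,  0.59695406,  0.6847304 ],
       [ 0.        ,  0.        ,  0.        ,  1.        ]])}
head [([246.0, 238.0, 24.0, 36.0], 0.94), ([
[... 588 characters left out ...]
,  0.99858521, -0.04974169,  0.52434381],
       [-0.99978601, -0.01920319, -0.0076919 , -0.09816328],
       [-0.00863622,  0.04958646,  0.9987325 ,  1.5307939 ],
       [ 0.        ,  0.        ,  0.        ,  1.        ]])}
head [([234.0, 325.0, 25.0, 23.0], 0.96), ([224.0, 283.0, 21.0, 23.0], 0.69)]
mixer [([355.0, 251.0, 55.0, 72.0], 0.63)]
holder_hole0 [([228.0, 281.0, 34.0, 30.0], 0.61)]
head_grip [([226.0, 278.0, 25.0, 18.0], 0.88), ([269.0, 283.0, 22.0, 18.0], 0.69), ([233.0, 323.0, 22.0, 20.0], 0.67)]
mount [([352.0, 254.0, 60.0, 73.0], 0.8)]
rack_mid [([297.0, 173.0, 65.0, 42.0], 0.67)]
beaker_mid [([191.0, 169.0, 32.0, 31.0], 0.69)]
bottle_mid [([464.0, 234.0, 39.0, 29.0], 0.97)]
```

Run:
```python
import cv2
a=cv2.imread('pics/side0.png');b=cv2.imread('pics/top0.png')
cv2.imwrite('pics/c1.png',cv2.resize(a[180:280,150:290],None,fx=5,fy=5,interpolation=cv2.INTER_CUBIC))
cv2.imwrite('pics/c2.png',cv2.resize(b[240:350,180:310],None,fx=5,fy=5,interpolation=cv2.INTER_CUBIC))
cv2.imwrite('pics/c3.png',cv2.resize(a[220:340,255:395],None,fx=5,fy=5,interpolation=cv2.INTER_CUBIC))
cv2.imwrite('pics/c4.png',cv2.resize(b[205:305,300:410],None,fx=6,fy=6,interpolation=cv2.INTER_CUBIC))
```

```text
(no output)
```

View pics/side0.png

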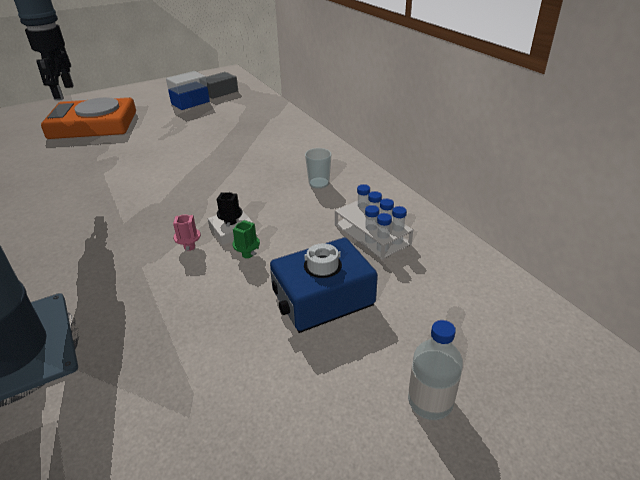

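View pics/top0.png

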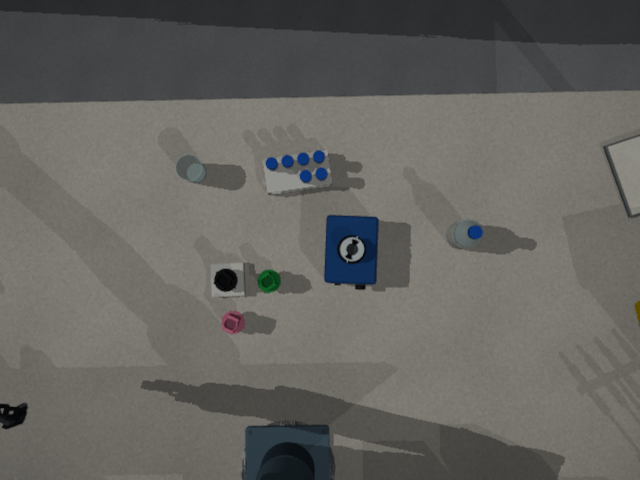

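View pics/c1.png

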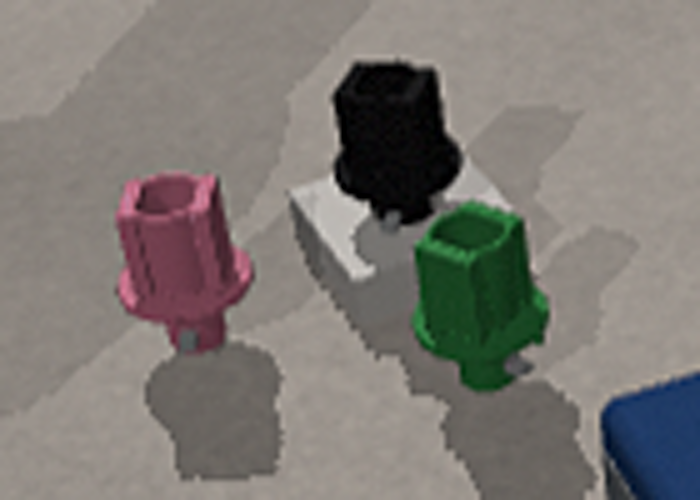

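View pics/c2.png

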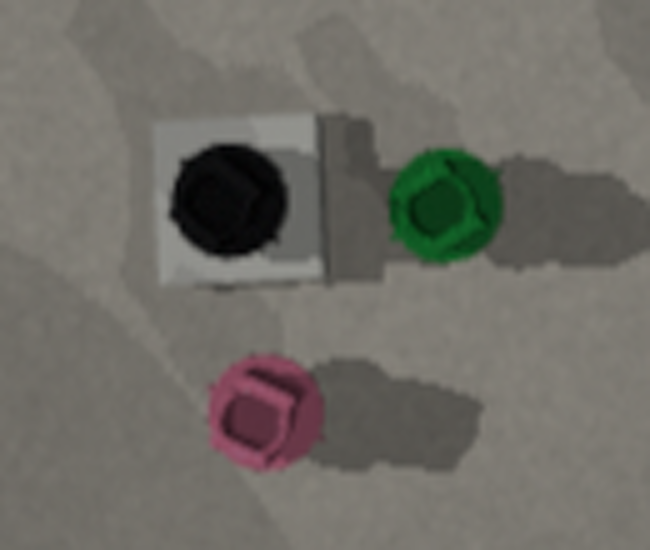

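View pics/c3.png

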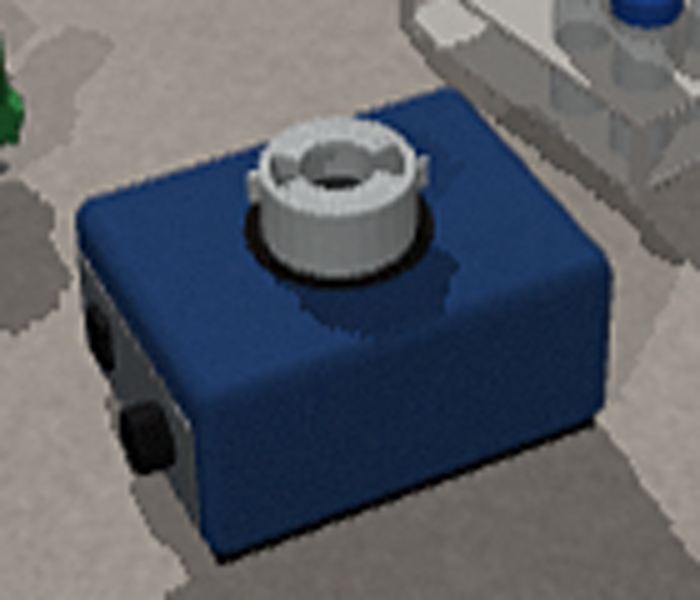

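View pics/c4.png

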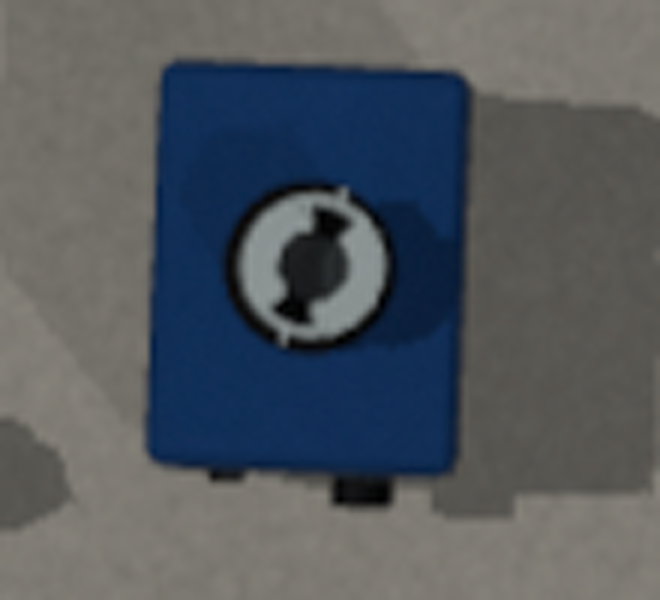

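Candidates in top view: black (226,280), standing in the white stand; green (269,281); pink (233,322). Only the black one matches the description. Next I'll enhance and enlarge it to confirm this and read its yaw.

Run:
```python
import cv2,numpy as np
a=cv2.imread('pics/side0.png');b=cv2.imread('pics/top0.png')
def enh(c,g=6,f=12): 
    c=np.clip(c.astype(float)*g,0,255).astype(np.uint8); return cv2.resize(c,None,fx=f,fy=f,interpolation=cv2.INTER_CUBIC)
cv2.imwrite('pics/e1.png',np.hstack([enh(b[260:300,206:246]),enh(b[260:300,206:246],2,)])[:, :800] if 0 else enh(b[260:300,206:246],5,14))
cv2.imwrite('pics/e2.png',enh(a[185:235,205:255],5,11))
```

```text
(no output)
```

View pics/e1.png

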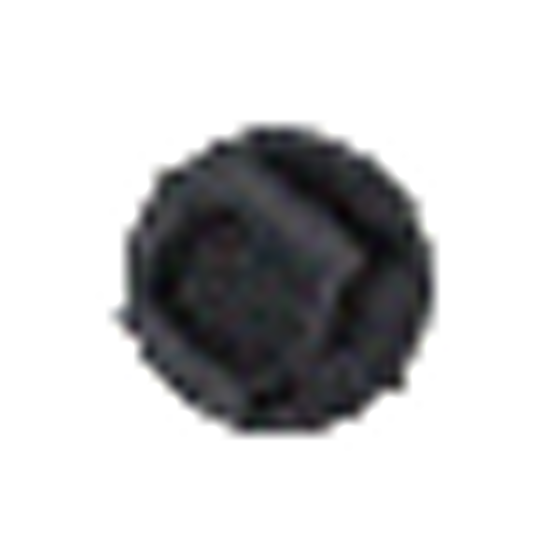

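View pics/e2.png

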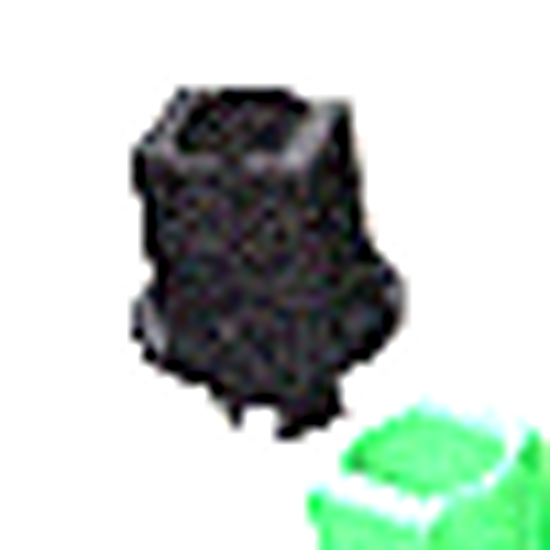

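```bash
cat >> h.py <<'E'
def proj(s,P):
    P=np.atleast_2d(P); T=np.linalg.inv(s['pose']); c=P@T[:3,:3].T+T[:3,3]
    f=240/np.tan(np.radians(s['vertical_fov'])/2)
    return np.c_[s['cx']+f*c[:,0]/-c[:,2], s['cy']-f*c[:,1]/-c[:,2]]
def ray(s,u,v,z):
    f=240/np.tan(np.radians(s['vertical_fov'])/2)
    d=s['pose'][:3,:3]@np.array([(u-s['cx'])/f,-(v-s['cy'])/f,-1]); o=s['pose'][:3,3]
    return o+d*(z-o[2])/d[2]
def Rz(a): return np.array([[np.cos(a),-np.sin(a),0],[np.sin(a),np.cos(a),0],[0,0,1]])
def circ(r,z,n=60):
    t=np.linspace(0,2*np.pi,n); return np.c_[r*np.cos(t),r*np.sin(t),0*t+z]
def box(x0,x1,y0,y1,z0,z1): return np.array([[x,y,z] for x in(x0,x1) for y in (y0,y1) for z in(z0,z1)])
E
cat > fit.py <<'E'
from h import *
from scipy.optimize import minimize
S={n:viewer.snapshot(n) for n in('side','top')}
rng={'side':(slice(180,240),slice(200,256)),'top':(slice(255,305),slice(200,252))}
K=8
def dark(n):
    f=S[n]['frame'][rng[n]].astype(float); m=(f.max(2)<45)
    return m
M={n:cv2.resize(dark(n).astype(np.float32),None,fx=K,fy=K,interpolation=cv2.INTER_LINEAR) for n in S}
def parts(x,y,z,a):
    o=np.array([x,y,z])
    pr=[np.r_[circ(.030,.031),circ(.030,.036)],box(-.015,.015,-.020,.020,.036,.080),np.r_[circ(.013,0.010),circ(.013,.031)]]
    return [p@Rz(a).T+o for p in pr]
def mask(n,p):
    r=rng[n]; m=np.zeros(M[n].shape,np.float32)
    for q in parts(*p):
        u=proj(S[n],q)-[r[1].start,r[0].start]; u=(u+.5)*K-.5
        cv2.fillConvexPoly(m,cv2.convexHull(np.round(u*16).astype(np.int32)),1.0,shift=4)
    return m
def cost(p,both=True):
    return sum(np.abs(mask(n,p)-M[n]).mean() for n in S)
x0=ray(S['top'],226,280,.05)
best=[]
for a in np.arange(0,np.pi,.1):
    r=minimize(lambda q:cost([q[0],q[1],q[2],q[3]]),[x0[0],x0[1],.016,a],method='Nelder-Mead',options=dict(initial_simplex=np.array([[x0[0],x0[1],.016,a]]*5)+np.vstack([np.zeros(4),np.diag([.006,.006,.004,.1])]),maxiter=80))
    best.append((r.fun,r.x))
best.sort(key=lambda t:t[0])
for b in best[:8]: print(round(b[0],4),b[1].round(4))
import sys
p=best[0][1]
E
cat > ov.py <<'E'
from h import *
def ov(s,r,items,f,k=10,g=1):
    c=s['frame'][r][:,:,::-1].astype(float)*g
    c=cv2.resize(np.clip(c,0,255).astype(np.uint8),None,fx=k,fy=k,interpolation=cv2.INTER_CUBIC)
    for q,col in items:
        u=((proj(s,q)-[r[1].start,r[0].start]+.5)*k-.5).round().astype(np.int32)
        cv2.polylines(c,[u],False,col,1)
    cv2.imwrite('pics/'+f,c)
E
python3 - <<'E'
from fit import *
from ov import *
def it(p):
    x,y,z,a=p;o=np.array([x,y,z]);T=lambda q:np.array(q)@Rz(a).T+o
    L=[(T(circ(.03,.036)),(0,255,0)),(T([[-.03,0,.034],[-.034,0,.034]]),(0,255,255)),(T([[.03,0,.034],[.034,0,.034]]),(0,255,255))]
    for h in(.036,.08): L.append((T([[-.015,-.02,h],[.015,-.02,h],[.015,.02,h],[-.015,.02,h],[-.015,-.02,h]]),(0,0,255)))
    L.append((T([[-.023,0,.0125],[.023,0,.0125]]),(255,0,255)))
    return L
for n in S: ov(S[n],rng[n],it(p),f'o_{n}.png',k=10,g=4)
# mount
for (u,v) in [(352.5,249.2)]: print('mount',ray(S['top'],u,v,.12))
E
```

```text
0.0395 [0.4891 0.1477 0.0131 0.9908]
0.0395 [0.489  0.148  0.0129 0.9498]
0.0395 [0.4891 0.1477 0.013  0.9798]
0.0395 [0.4892 0.1477 0.0131 0.9686]
0.0395 [0.489  0.1477 0.013  0.9756]
0.0396 [0.4891 0.1478 0.013  0.973 ]
0.0396 [0.4893 0.1477 0.0129 0.9738]
0.0396 [0.4891 0.1479 0.0133 0.9879]
mount [ 0.55841393 -0.17487471  0.12      ]
```

View pics/o_side.png

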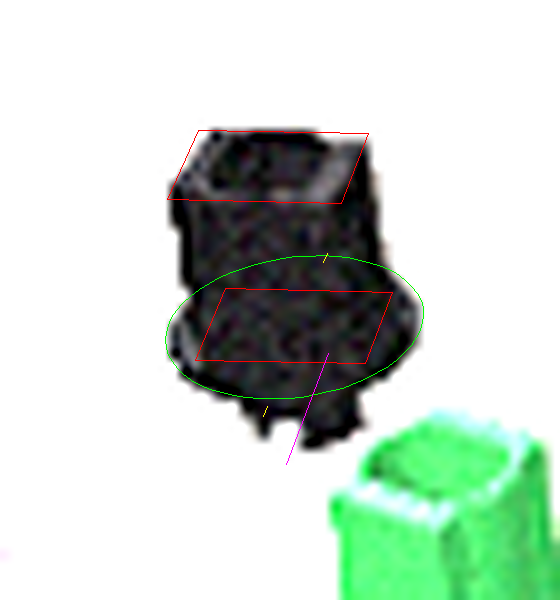

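View pics/o_top.png

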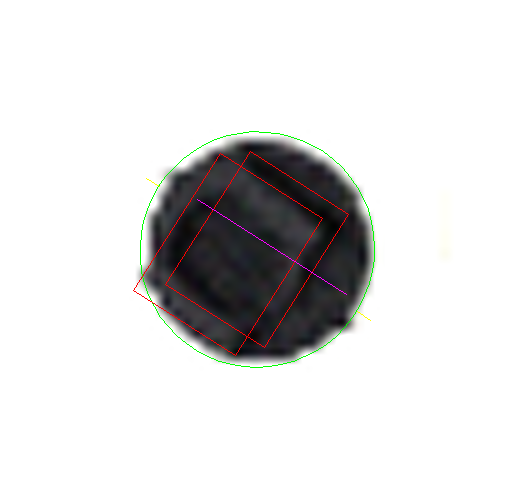

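```bash
cat > fitm.py <<'E'
from h import *
from ov import *
from scipy.optimize import minimize
S={n:viewer.snapshot(n) for n in('side','top')}
rng={'side':(slice(235,285),slice(295,350)),'top':(slice(228,272),slice(330,376))}
K=8
M={}
for n in S:
    f=S[n]['frame'][rng[n]].astype(np.float32); f=cv2.resize(f,None,fx=K,fy=K,interpolation=cv2.INTER_LINEAR)
    m=((f[:,:,0]>70)).astype(np.uint8)
    cs,_=cv2.findContours(m,cv2.RETR_EXTERNAL,cv2.CHAIN_APPROX_NONE); c=max(cs,key=cv2.contourArea)
    q=np.zeros_like(m); cv2.drawContours(q,[c],-1,1,-1)
    q=cv2.morphologyEx(q,cv2.MORPH_OPEN,cv2.getStructuringElement(cv2.MORPH_ELLIPSE,(49,49)))
    M[n]=q.astype(np.float32)
def mask(n,p,names=None):
    r=rng[n]; m=np.zeros(M[n].shape,np.float32)
    q=np.r_[circ(.029,.09),circ(.029,.12)] +[p[0],p[1],p[2] if len(p)>2 else 0]
    u=(proj(S[n],q)-[r[1].start,r[0].start]+.5)*K-.5
    cv2.fillConvexPoly(m,cv2.convexHull(np.round(u*16).astype(np.int32)),1.0,shift=4)
    return m
x0=np.array([.5584,-.1749])
for names in (['top'],['side'],['top','side']):
    r=minimize(lambda q:sum(np.abs(mask(n,q)-M[n]).mean() for n in names),x0,method='Nelder-Mead',options=dict(initial_simplex=x0+np.array([[0,0],[.005,0],[0,.005]])))
    print(names,r.x.round(4),r.fun)
p=[*r.x,0]
def it(p,a):
    o=np.array([p[0],p[1],0]);T=lambda q:np.array(q)@Rz(a).T+o
    return [(T(circ(.029,.12)),(0,255,0)),(T(circ(.0145,.12)),(0,255,0)),(T([[-.033,0,.117],[.033,0,.117]]),(0,0,255)),(T([[-.023,.005,.12],[.023,.005,.12],[.023,-.005,.12],[-.023,-.005,.12],[-.023,.005,.12]]),(255,0,255))]
for n in S: ov(S[n],rng[n],it(p,-.39),f'm_{n}.png',k=12,g=1.3)
# mixer yaw
h=cv2.cvtColor(S['top']['frame'],cv2.COLOR_RGB2HSV); b=((h[:,:,0]>105)&(h[:,:,0]<125)&(h[:,:,1]>150)).astype(np.uint8); b[:,:315]=0;b[:,390:]=0;b[:205]=0;b[305:]=0
print(cv2.minAreaRect(cv2.findNonZero(b)))
E
python3 fitm.py
```

```text
['top'] [ 0.5596 -0.1731] 0.0057358574122190475
['side'] [ 0.5599 -0.1726] 0.1938522756099701
['top', 'side'] [ 0.5598 -0.173 ] 0.20048098266124725
((350.76434326171875, 249.3616485595703), (50.70597839355469, 66.9170913696289), 2.12109637260437)
```

View pics/m_top.png

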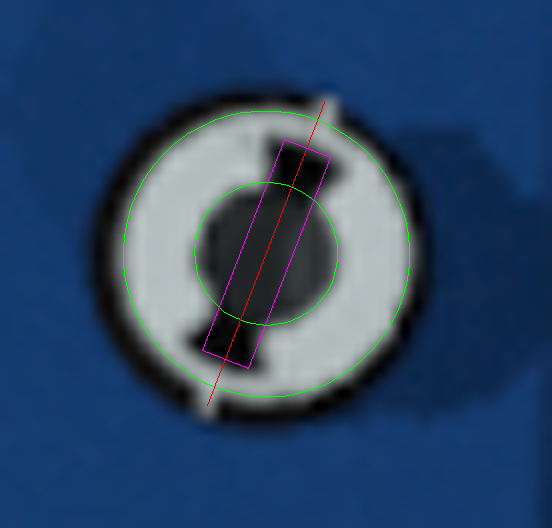

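View pics/m_side.png

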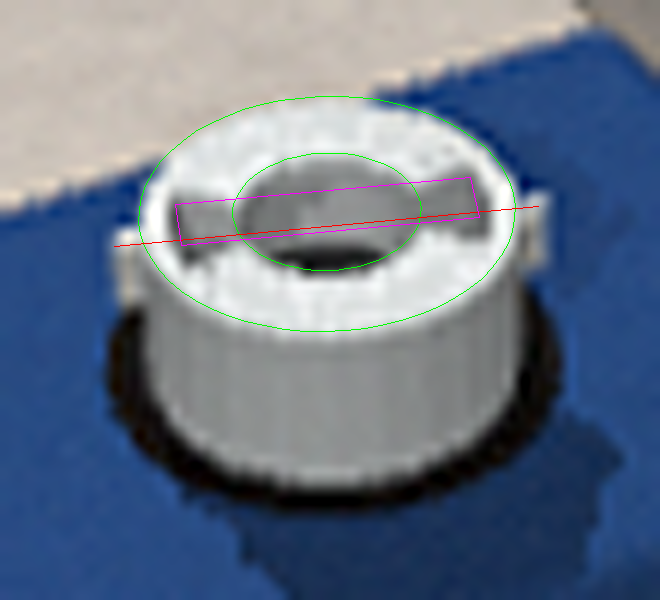

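```bash
cat > st.py <<'E'
import sys
from h import *
from scipy.spatial.transform import Rotation as R
def st(): 
    s=status.observe(); q=s['tool_rot']; return s,R.from_quat([q[1],q[2],q[3],q[0]]).as_matrix()
def need(p,yaw_y):
    """target pos and yaw of tool-y axis (mod pi)"""
    s,A=st(); yaw=np.arctan2(A[1,1],A[0,1])
    d=(np.array(p)-s['position'])
    # turn about tool x (down): +wx decreases yaw
    turn=-(yaw_y-yaw); turn=(turn+np.pi/2)%np.pi-np.pi/2
    Y=Rz(-turn)  # after turn
    down=R.from_rotvec([0,0,-turn]).as_matrix()@A
    tilt=R.from_matrix(A.T@R.from_matrix(np.c_[[0,0,-1],[np.cos(yaw),np.sin(yaw),0],np.cross([0,0,-1],[np.cos(yaw),np.sin(yaw),0])]).as_matrix()).as_rotvec()
    print('t',round(s['time'],2),'pos',s['position'].round(4),'yaw_y',round(yaw,4),'J',s['joints'].round(2),'F',s['wrist_force'].round(2),'T',s['ft_torque'].round(3),'w',round(s['width'],3))
    print('tilt fix',tilt.round(4),'turn wx',round(turn,3),'or',round(turn-np.sign(turn)*np.pi,3),'shift cm now',(A.T@d*100).round(2),'after turn',(down.T@d*100).round(2))
if __name__=='__main__': need([float(v) for v in sys.argv[1:4]],float(sys.argv[4]))
E
python3 st.py 0.489 0.148 0.2 2.47
```

```text
t 1.1 pos [0.2404 0.6039 0.2533] yaw_y 1.192 J [-1.26  0.54 -0.    1.54  0.    1.07 -0.07] F [ 0.89 -0.16  0.77] T [ 0.002 -0.014  0.026] w 1.001
tilt fix [-0.  0. -0.] turn wx -1.278 or 1.864 shift cm now [  5.33 -33.16  39.96] after turn [  5.33 -47.83 -20.22]
```

>>> send_rows:
  motion:
    - [0, 0, 0, -0.14, 0, 0, 8.5]
    - [0, 0, 0, -0.14, 0, 0, 8.5]
    - [0, 0, 0, -0.14, 0, 0, 8.5]
    - [0, 0, 0, -0.14, 0, 0, 8.5]
    - [0, 0, 0, -0.14, 0, 0, 8.5]
    - [0, 0, 0, -0.14, 0, 0, 8.5]
    - [0, 0, 0, -0.14, 0, 0, 8.5]
    - [0, 0, 0, -0.14, 0, 0, 8.5]
    - [0, 0, 0, -0.14, 0, 0, 8.5]

```text
time: 2.0
position: [0.2405, 0.6039, 0.2533]
tool_rot: [0.639, -0.303, 0.639, 0.303]
wrist_force: [-0.4, -0.5, -0.3]
width: 0.99
```

```bash
python3 st.py 0.489 0.148 0.2 2.47
```

```text
t 2.0 pos [0.2405 0.6039 0.2533] yaw_y 2.4577 J [-1.07  0.55 -0.29  1.52  0.17  1.09  1.07] F [-0.41 -0.48 -0.31] T [-0.022  0.057  0.007] w 0.99
tilt fix [0.     0.0001 0.0001] turn wx -0.012 or 3.129 shift cm now [  5.33 -48.07 -19.63] after turn [  5.33 -47.82 -20.22]
```

>>> send_rows:
  motion:
    - [0, -4.35, -1.83, 0, 0, 0, 8.5]
    - [0, -4.35, -1.83, 0, 0, 0, 8.5]
    - [0, -4.35, -1.83, 0, 0, 0, 8.5]
    - [0, -4.35, -1.83, 0, 0, 0, 8.5]
    - [0, -4.35, -1.83, 0, 0, 0, 8.5]
    - [0, -4.35, -1.83, 0, 0, 0, 8.5]
    - [0, -4.35, -1.83, 0, 0, 0, 8.5]
    - [0, -4.35, -1.83, -0.02, 0, 0, 8.5]
    - [1.0, -4.35, -1.83, 0, 0, 0, 8.5]
    - [2.0, -4.35, -1.83, 0, 0, 0, 8.5]
    - [2.3, -4.35, -1.83, 0, 0, 0, 8.5]
    - [0, 0, 0, 0, 0, 0, 8.5]

```text
time: 3.2
position: [0.4836, 0.141, 0.1996]
tool_rot: [0.636, -0.306, 0.64, 0.304]
wrist_force: [-1.3, 0.7, 0.2]
width: 0.993
```

```bash
python3 st.py 0.489 0.148 0.079 2.48
python3 - <<'E'
from h import *
for n,r in (('side',(slice(100,260),slice(130,310))),('top',(slice(200,340),slice(150,310)))):
    s=snap(n,n+'1.png'); cv2.imwrite(f'pics/g_{n}.png',cv2.resize(s['frame'][r][:,:,::-1],None,fx=4,fy=4,interpolation=cv2.INTER_CUBIC))
E
```

```text
t 3.2 pos [0.4836 0.141  0.1996] yaw_y 2.4619 J [-0.27  0.37 -0.13  1.96  0.07  0.82  2.03] F [-1.25  0.74  0.19] T [ 0.052  0.017 -0.002] w 0.993
tilt fix [-0.     -0.0054  0.0009] turn wx -0.018 or 3.124 shift cm now [12.05  0.03  0.96] after turn [1.205e+01 1.000e-02 9.600e-01]
```

View pics/g_side.png

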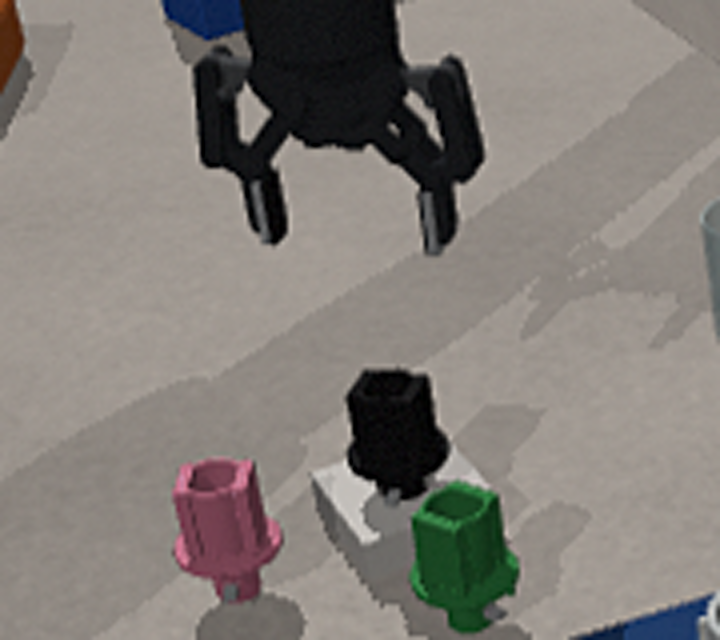

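View pics/g_top.png

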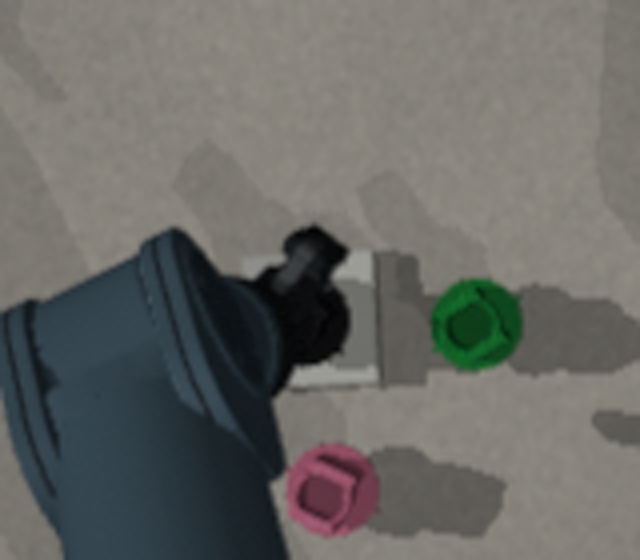

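>>> send_rows:
  motion:
    - [2, 0, 0.96, -0.02, -0.005, 0, 8.5]
    - [4, 0, 0, 0, 0, 0, 8.5]
    - [2.5, 0, 0, 0, 0, 0, 8.5]
    - [1.5, 0, 0, 0, 0, 0, 8.5]
    - [1.2, 0, 0, 0, 0, 0, 8.5]
    - [0.8, 0, 0, 0, 0, 0, 8.5]
    - [0, 0, 0, 0, 0, 0, 8.5]
    - [0, 0, 0, 0, 0, 0, 8.5]

```text
time: 4.1
position: [0.489, 0.1569, 0.0825]
tool_rot: [0.635, -0.314, 0.631, 0.315]
wrist_force: [0.9, 0.2, -0.1]
width: 0.995
```

```bash
python3 st.py 0.489 0.148 0.079 2.48
python3 - <<'E'
from h import *
for n,r in (('side',(slice(130,260),slice(150,310))),):
    s=snap(n,n+'2.png'); cv2.imwrite(f'pics/g2_{n}.png',cv2.resize(np.clip(s['frame'][r][:,:,::-1].astype(float)*2,0,255).astype(np.uint8),None,fx=5,fy=5,interpolation=cv2.INTER_CUBIC)[:600])
E
```

```text
t 4.1 pos [0.489  0.1569 0.0825] yaw_y 2.4924 J [-0.3   0.57 -0.12  2.    0.11  0.57  1.99] F [ 0.91  0.17 -0.12] T [-0.002 -0.012 -0.005] w 0.995
tilt fix [0.     0.006  0.0005] turn wx 0.012 or -3.129 shift cm now [ 0.35 -0.54 -0.71] after turn [ 0.35 -0.55 -0.71]
```

View pics/g2_side.png

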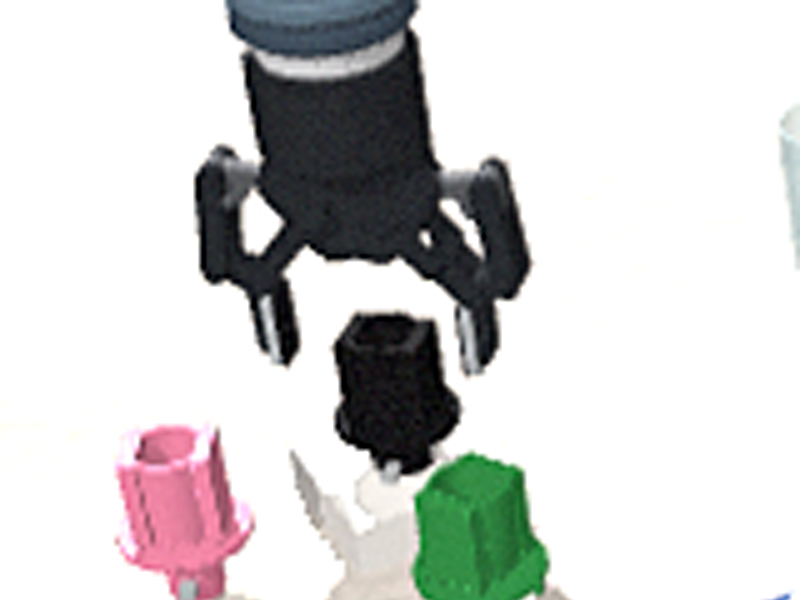

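>>> send_rows:
  motion:
    - [0.2, -0.54, -0.71, 0.012, 0.006, 0, 8.5]
    - [0.15, 0, 0, 0, 0, 0, 8.5]
    - [0, 0, 0, 0, 0, 0, 8.5]
    - [0, 0, 0, 0, 0, 0, 8.5]

```text
time: 4.55
position: [0.4887, 0.1475, 0.0784]
tool_rot: [0.635, -0.311, 0.636, 0.31]
wrist_force: [-0.6, 0.8, 0.0]
width: 0.993
```

```bash
python3 st.py 0.489 0.148 0.079 2.48
python3 - <<'E'
from h import *
from ov import *
p=status.observe()['position']
for n,r in (('side',(slice(130,240),slice(170,290))),('top',(slice(240,310),slice(190,260)))):
    s=snap(n,n+'3.png')
    A=lambda a:np.array([np.cos(a),np.sin(a),0])
    y=A(2.48)*.0427; z=np.array([0,0,-.009])
    o=np.array([.489,.1477,.016])
    L=[(np.array([p+y+z,p-y+z]),(255,0,255)),(np.array([p-[0,0,.02],p+[0,0,.02]]),(255,0,0)),(circ(.03,.036)+o,(0,255,0))]
    for q in (.08,):
        L.append((np.array([[-.015,-.02,q],[.015,-.02,q],[.015,.02,q],[-.015,.02,q],[-.015,-.02,q]])@Rz(.91).T+o,(0,0,255)))
    ov(s,r,L,f'g3_{n}.png',k=6 if n=='side' else 8,g=3)
E
```

```text
t 4.55 pos [0.4887 0.1475 0.0784] yaw_y 2.4799 J [-0.29  0.58 -0.11  2.01  0.11  0.56  2.  ] F [-0.59  0.82  0.04] T [ 0.018 -0.012 -0.042] w 0.993
tilt fix [-0.     -0.0008  0.0001] turn wx -0.0 or 3.141 shift cm now [-0.06  0.01  0.06] after turn [-0.06  0.01  0.06]
```

View pics/g3_side.png

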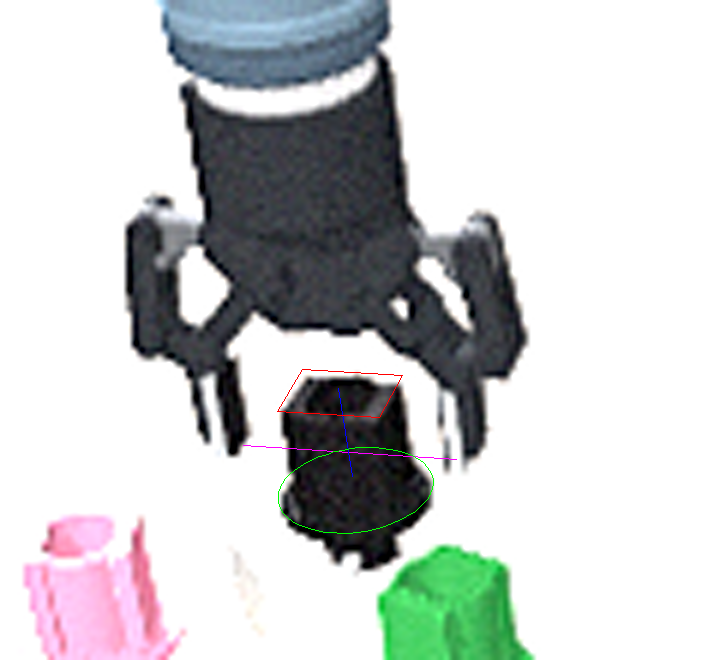

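View pics/g3_top.png

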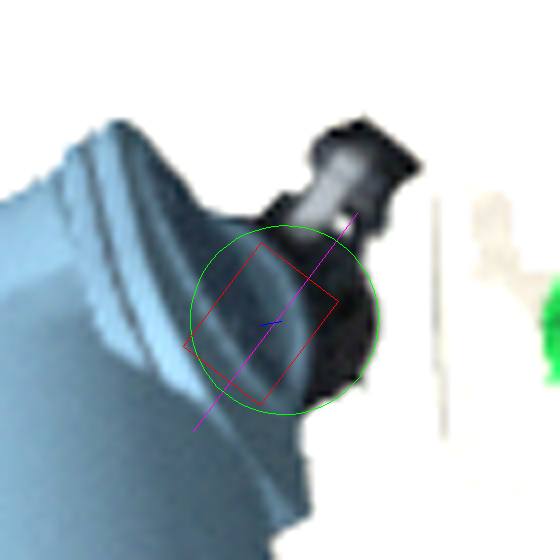

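>>> send_rows:
  motion:
    - [0, 0, 0, 0, 0, 0, 5.5]
    - [0, 0, 0, 0, 0, 0, 4.5]
    - [0, 0, 0, 0, 0, 0, 4.2]
    - [0, 0, 0, 0, 0, 0, 3]
    - [0, 0, 0, 0, 0, 0, 3]
    - [0, 0, 0, 0, 0, 0, 3]
    - [0, 0, 0, 0, 0, 0, 3]
    - [0, 0, 0, 0, 0, 0, 3]
  newtons: 60

```text
time: 5.45
position: [0.4888, 0.1476, 0.0786]
tool_rot: [0.635, -0.311, 0.635, 0.31]
wrist_force: [-0.6, -0.4, 5.6]
width: 0.466
```

```bash
python3 st.py 0.489 0.148 0.18 2.48
```

```text
t 5.45 pos [0.4888 0.1476 0.0786] yaw_y 2.48 J [-0.29  0.58 -0.11  2.01  0.11  0.56  2.  ] F [-0.64 -0.41  5.61] T [-0.104  0.211 -0.054] w 0.466
tilt fix [-0.     -0.0007  0.0003] turn wx -0.0 or 3.142 shift cm now [-1.014e+01  1.000e-02  4.000e-02] after turn [-1.014e+01  1.000e-02  4.000e-02]
```

>>> send_rows:
  motion:
    - [-0.3, 0, 0, 0, 0, 0, 3]
    - [-0.7, 0, 0, 0, 0, 0, 3]
    - [-1.5, 0, 0, 0, 0, 0, 3]
    - [-2.5, 0, 0, 0, 0, 0, 3]
    - [-3, 0, 0, 0, 0, 0, 3]
    - [-3, 0, 0, 0, 0, 0, 3]
    - [-3, 0, 0, 0, 0, 0, 3]
    - [-2, 0, 0, 0, 0, 0, 3]
    - [0, 0, 0, 0, 0, 0, 3]
    - [0, 0, 0, 0, 0, 0, 3]

```text
time: 6.45
position: [0.4883, 0.1475, 0.2381]
tool_rot: [0.635, -0.311, 0.636, 0.31]
wrist_force: [-0.6, 0.4, -2.7]
width: 0.464
```

```bash
python3 st.py 0.56 -0.173 0.23 1.17;  python3 - <<'E'
from h import *
from ov import *
p=status.observe()['position']
for n,r in (('side',(slice(100,230),slice(170,310))),('top',(slice(220,310),slice(190,280)))):
    s=snap(n,n+'4.png')
    o=p-[0,0,.003+.058]-[0,0,.002]
    L=[(circ(.03,.036)+o,(0,255,0)),(np.array([[-.023,0,.0125],[.023,0,.0125]])@Rz(.91).T+o,(255,0,255))]
    for q in (.08,.036):
        L.append((np.array([[-.015,-.02,q],[.015,-.02,q],[.015,.02,q],[-.015,.02,q],[-.015,-.02,q]])@Rz(.91).T+o,(0,0,255)))
    ov(s,r,L,f'g4_{n}.png',k=5 if n=='side' else 7,g=3)
E
```

```text
t 6.45 pos [0.4883 0.1475 0.2381] yaw_y 2.4801 J [-0.26  0.32 -0.14  1.91  0.06  0.91  2.04] F [-0.64  0.4  -2.68] T [-0.059  0.029  0.03 ] w 0.464
tilt fix [-0.     -0.0011  0.    ] turn wx 1.31 or -1.832 shift cm now [  0.83 -25.34 -20.89] after turn [  0.78 -26.72  19.1 ]
```

View pics/g4_side.png

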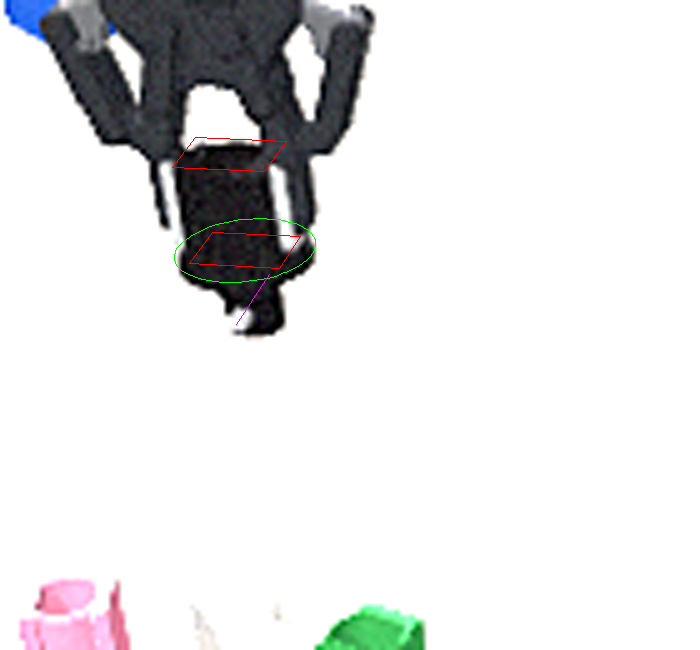

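View pics/g4_top.png

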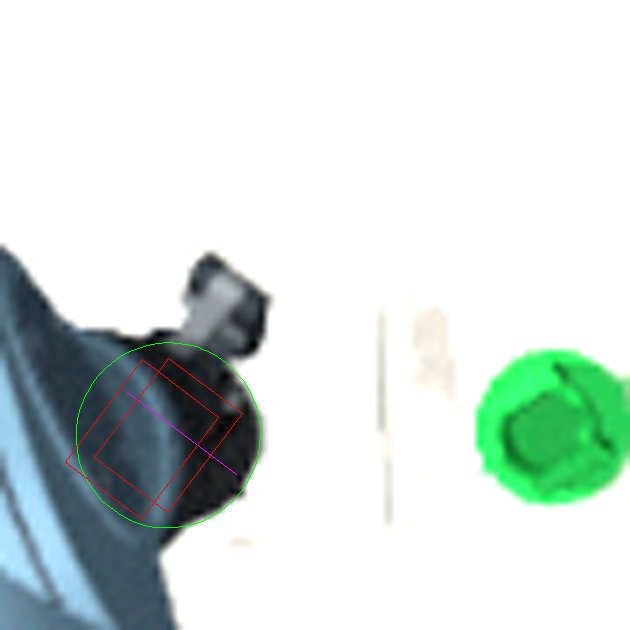

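>>> send_rows:
  motion:
    - [0, 0, 0, 0.14, 0, 0, 3]
    - [0, 0, 0, 0.14, 0, 0, 3]
    - [0, 0, 0, 0.14, 0, 0, 3]
    - [0, 0, 0, 0.14, 0, 0, 3]
    - [0, 0, 0, 0.14, 0, 0, 3]
    - [0, 0, 0, 0.14, 0, 0, 3]
    - [0, 0, 0, 0.14, 0, 0, 3]
    - [0, 0, 0, 0.14, 0, 0, 3]
    - [0, 0, 0, 0.14, 0, 0, 3]
    - [0, 0, 0, 0.05, 0, 0, 3]
    - [0, 0, 0, 0, 0, 0, 3]

```text
time: 7.65
position: [0.4879, 0.1475, 0.237]
tool_rot: [0.692, 0.14, 0.694, -0.142]
wrist_force: [0.2, -0.1, -2.3]
width: 0.465
```

>>> send_rows:
  motion:
    - [0, -2.5, 1.8, 0, 0, 0, 3]
    - [0, -3.2, 2.3, 0, 0, 0, 3]
    - [0, -3.2, 2.3, 0, 0, 0, 3]
    - [0, -3.2, 2.3, 0, 0, 0, 3]
    - [0, -3.2, 2.3, 0, 0, 0, 3]
    - [0, -3.2, 2.3, 0, 0, 0, 3]
    - [0, -3.2, 2.3, 0, 0, 0, 3]
    - [0, -2.5, 1.8, 0, 0, 0, 3]
    - [0, -1.5, 1.1, 0, 0, 0, 3]
    - [0, 0, 0, 0, 0, 0, 3]
    - [0, 0, 0, 0, 0, 0, 3]

```text
time: 8.75
position: [0.5583, -0.1608, 0.2376]
tool_rot: [0.692, 0.14, 0.694, -0.141]
wrist_force: [1.1, -0.2, -1.6]
width: 0.467
```

```bash
python3 st.py 0.5598 -0.173 0.20 1.17
```

```text
t 8.75 pos [ 0.5583 -0.1608  0.2376] yaw_y 1.1706 J [ 0.04  0.44  0.22  1.75 -0.11  0.96  1.47] F [ 1.06 -0.21 -1.62] T [0.022 0.025 0.012] w 0.467
tilt fix [-0.     -0.0021  0.001 ] turn wx 0.001 or -3.141 shift cm now [ 3.76 -1.06  0.63] after turn [ 3.76 -1.06  0.63]
```

>>> send_rows:
  motion:
    - [1.2, -1.06, 0.63, 0, -0.002, 0.001, 3]
    - [1.8, 0, 0, 0, 0, 0, 3]
    - [1.2, 0, 0, 0, 0, 0, 3]
    - [0, 0, 0, 0, 0, 0, 3]
    - [0, 0, 0, 0, 0, 0, 3]
    - [0, 0, 0, 0, 0, 0, 3]

```text
time: 9.35
position: [0.561, -0.1733, 0.1972]
tool_rot: [0.694, 0.14, 0.692, -0.141]
wrist_force: [0.1, 0.6, -1.1]
width: 0.466
```

```bash
python3 st.py 0.5598 -0.173 0.195 1.17
python3 - <<'E'
from h import *
from ov import *
s0=status.observe();p=s0['position']
for n,r in (('side',(slice(185,300),slice(260,390))),('top',(slice(210,290),slice(310,400)))):
    s=snap(n,n+'5.png')
    o=p-[0,0,.0046+.058]
    a=1.17-np.pi/2
    L=[(circ(.03,.036)+o,(0,255,0)),(np.array([[-.023,0,.0125],[.023,0,.0125]])@Rz(a).T+o,(255,0,255)),(circ(.013,0)+o,(0,255,0)),
       (circ(.029,.12)+[.5598,-.173,0],(0,255,255)),(circ(.0145,.12)+[.5598,-.173,0],(0,255,255))]
    for q in (.08,.036):
        L.append((np.array([[-.015,-.02,q],[.015,-.02,q],[.015,.02,q],[-.015,.02,q],[-.015,-.02,q]])@Rz(a).T+o,(0,0,255)))
    ov(s,r,L,f'g5_{n}.png',k=6 if n=='side' else 7,g=2.5)
    ov(s,r,[],f'g5r_{n}.png',k=6 if n=='side' else 7,g=1.8)
E
```

```text
t 9.35 pos [ 0.561  -0.1733  0.1972] yaw_y 1.1707 J [ 0.06  0.5   0.21  1.77 -0.13  0.88  1.51] F [ 0.08  0.58 -1.05] T [-0.003 -0.034  0.024] w 0.466
tilt fix [-0.      0.0029 -0.0003] turn wx 0.001 or -3.141 shift cm now [ 0.22 -0.02 -0.13] after turn [ 0.22 -0.02 -0.13]
```

View pics/g5_side.png

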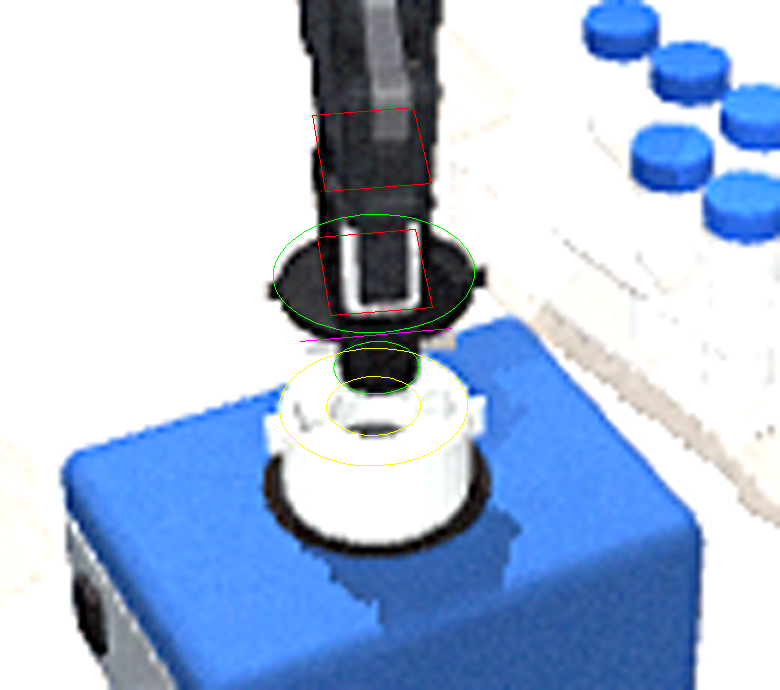

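View pics/g5r_side.png

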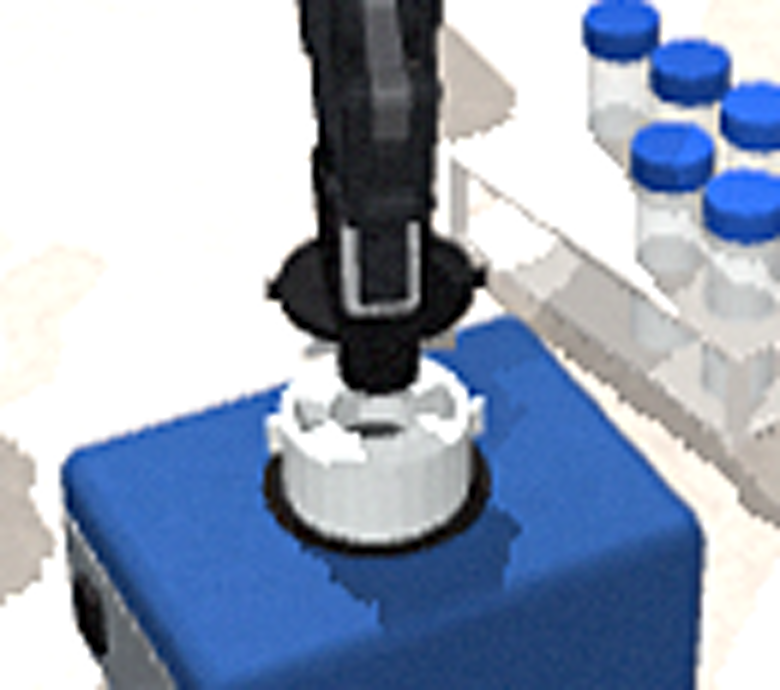

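View pics/g5_top.png

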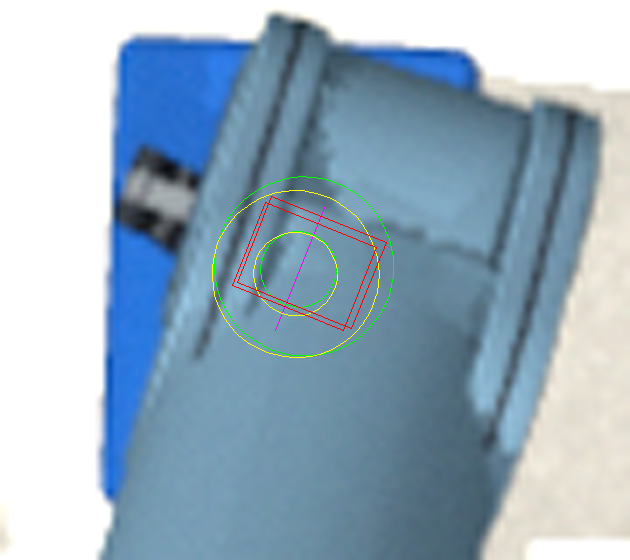

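>>> send_rows:
  motion:
    - [0.6, -0.02, -0.12, -0.03, 0.003, 0, 3]
    - [0.5, 0, 0, 0, 0, 0, 3]
    - [0.3, 0, 0, 0, 0, 0, 3]
    - [0, 0, 0, 0, 0, 0, 3]
    - [0, 0, 0, 0, 0, 0, 3]

```text
time: 9.95
position: [0.5593, -0.173, 0.1824]
tool_rot: [0.694, 0.13, 0.696, -0.13]
wrist_force: [-1.3, 0.6, -2.1]
width: 0.466
```

```bash
python3 st.py 0.5598 -0.173 0.176 1.20
python3 - <<'E'
from h import *
from ov import *
for n,r in (('side',(slice(215,285),slice(285,365))),):
    s=snap(n,n+'6.png')
    ov(s,r,[],f'g6r_{n}.png',k=10,g=1.4)
E
```

```text
t 9.95 pos [ 0.5593 -0.173   0.1824] yaw_y 1.2001 J [ 0.07  0.52  0.2   1.78 -0.13  0.86  1.54] F [-1.27  0.58 -2.06] T [ 0.125 -0.035 -0.036] w 0.466
tilt fix [ 0.     -0.0015 -0.0001] turn wx 0.0 or -3.142 shift cm now [0.64 0.02 0.05] after turn [0.64 0.02 0.05]
```

View pics/g6r_side.png

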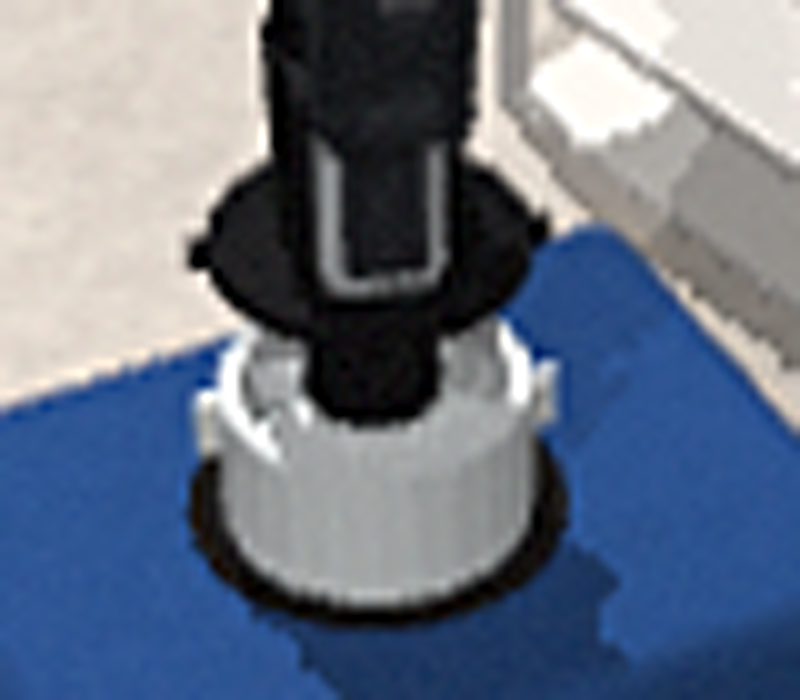

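>>> send_rows:
  motion:
    - [0, 0, 0.11, -0.015, 0, 0, 3]
    - [0.15, 0, 0, 0, 0, 0, 3]
    - [0.15, 0, 0, 0, 0, 0, 3]
    - [0.15, 0, 0, 0, 0, 0, 3]
    - [0, 0, 0, 0, 0, 0, 3]

```text
time: 10.5
position: [0.5602, -0.1733, 0.1776]
tool_rot: [0.695, 0.125, 0.697, -0.125]
wrist_force: [-0.5, 1.3, -2.5]
width: 0.468
```

```bash
python3 st.py 0.5603 -0.1735 0.1726 1.215
```

```text
t 10.5 pos [ 0.5602 -0.1733  0.1776] yaw_y 1.2152 J [ 0.08  0.53  0.2   1.78 -0.13  0.85  1.55] F [-0.46  1.29 -2.51] T [ 0.315 -0.095 -0.004] w 0.468
tilt fix [ 0.     -0.0017 -0.0002] turn wx 0.0 or -3.141 shift cm now [ 0.5  -0.02  0.02] after turn [ 0.5  -0.02  0.02]
```

>>> send_rows:
  motion:
    - [0.15, 0, 0, 0, -0.0015, 0, 3]
    - [0.15, 0, 0, 0, 0, 0, 3]
    - [0.1, 0, 0, 0, 0, 0, 3]
    - [0, 0, 0, 0, 0, 0, 3]

```text
time: 10.9
position: [0.5603, -0.1733, 0.1738]
tool_rot: [0.696, 0.125, 0.696, -0.125]
wrist_force: [0.7, 2.7, -2.7]
width: 0.466
```

```bash
python3 st.py 0.5603 -0.1735 0.1726 1.215
```

```text
t 10.9 pos [ 0.5603 -0.1733  0.1738] yaw_y 1.2152 J [ 0.08  0.53  0.2   1.79 -0.13  0.84  1.55] F [ 0.69  2.71 -2.73] T [ 0.483 -0.08  -0.02 ] w 0.466
tilt fix [ 0.     -0.     -0.0002] turn wx 0.0 or -3.141 shift cm now [ 0.12 -0.02  0.01] after turn [ 0.12 -0.02  0.01]
```

>>> send_rows:
  motion:
    - [0.1, 0, 0, 0, 0, 0, 3]
    - [0.1, 0, 0, 0, 0, 0, 3]
    - [0, 0, 0, 0, 0, 0, 3]

```text
time: 11.2
position: [0.5603, -0.1733, 0.172]
tool_rot: [0.696, 0.125, 0.696, -0.125]
wrist_force: [0.3, 1.5, -2.3]
width: 0.46
```

```bash
python3 st.py 0.5603 -0.1735 0.1666 1.215
```

```text
t 11.2 pos [ 0.5603 -0.1733  0.172 ] yaw_y 1.2152 J [ 0.08  0.53  0.2   1.79 -0.13  0.83  1.55] F [ 0.28  1.54 -2.32] T [ 0.581 -0.042 -0.012] w 0.46
tilt fix [-0.      0.0002 -0.0002] turn wx 0.0 or -3.141 shift cm now [ 0.54 -0.02  0.  ] after turn [ 0.54 -0.02  0.  ]
```

>>> send_rows:
  motion:
    - [0, 0.07, -0.03, 0, 0, 0, 3]
    - [0.1, 0, 0, 0, 0, 0, 3]
    - [0.1, 0, 0, 0, 0, 0, 3]
    - [0, 0, 0, 0, 0, 0, 3]

```text
time: 11.6
position: [0.5601, -0.1732, 0.1699]
tool_rot: [0.696, 0.125, 0.696, -0.125]
wrist_force: [0.4, 0.6, -1.9]
width: 0.463
```

```bash
python3 st.py 0.5603 -0.1735 0.1666 1.215
```

```text
t 11.6 pos [ 0.5601 -0.1732  0.1699] yaw_y 1.2147 J [ 0.08  0.54  0.2   1.79 -0.13  0.83  1.55] F [ 0.41  0.65 -1.95] T [ 0.024 -0.034 -0.018] w 0.463
tilt fix [0.     0.0001 0.0005] turn wx -0.0 or 3.141 shift cm now [ 0.33 -0.02  0.03] after turn [ 0.33 -0.02  0.03]
```

>>> send_rows:
  motion:
    - [0.15, 0, 0, 0, 0, 0, 3]
    - [0.15, 0, 0, 0, 0, 0, 3]
    - [0.1, 0, 0, 0, 0, 0, 3]
    - [0, 0, 0, 0, 0, 0, 3]

```text
time: 12.0
position: [0.5604, -0.173, 0.1664]
tool_rot: [0.696, 0.125, 0.696, -0.125]
wrist_force: [-0.6, -1.1, 2.9]
width: 0.467
```

```bash
python3 st.py 0.5603 -0.1735 0.1556 1.215
python3 - <<'E'
from h import *
from ov import *
for n,r in (('side',(slice(215,285),slice(285,365))),):
    s=snap(n,n+'7.png')
    ov(s,r,[],f'g7r_{n}.png',k=10,g=1.4)
E
```

```text
t 12.0 pos [ 0.5604 -0.173   0.1664] yaw_y 1.2149 J [ 0.08  0.54  0.19  1.79 -0.14  0.82  1.55] F [-0.56 -1.06  2.88] T [0.004 0.326 0.064] w 0.467
tilt fix [0.     0.0006 0.0001] turn wx -0.0 or 3.142 shift cm now [ 1.08 -0.05  0.01] after turn [ 1.08 -0.05  0.01]
```

View pics/g7r_side.png

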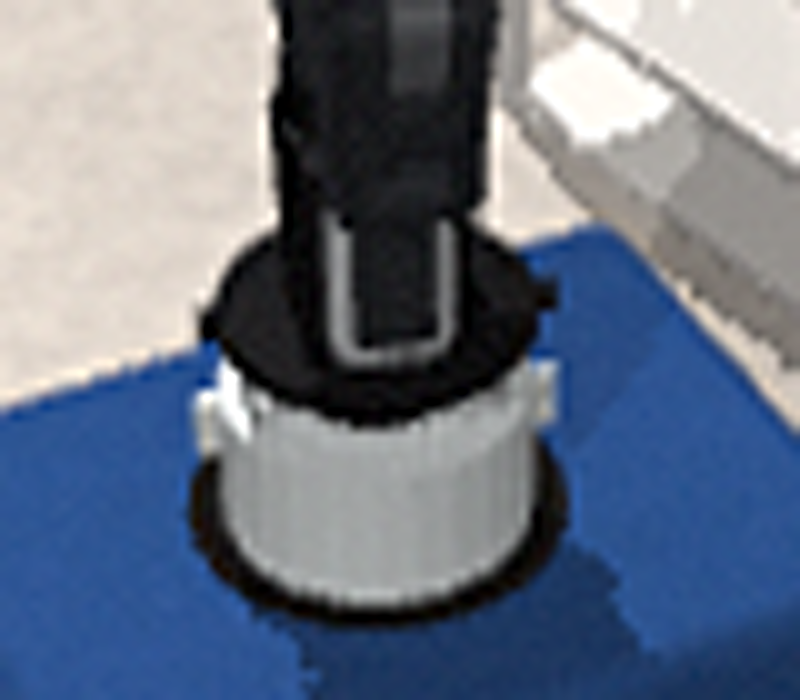

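>>> send_rows:
  motion:
    - [0.15, 0, 0, 0, 0, 0, 3]
    - [0.15, 0, 0, 0, 0, 0, 3]
    - [0.15, 0, 0, 0, 0, 0, 3]
    - [0, 0, 0, 0, 0, 0, 3]

```text
time: 12.45
position: [0.5604, -0.173, 0.1617]
tool_rot: [0.696, 0.125, 0.696, -0.125]
wrist_force: [-2.3, -0.0, 6.1]
width: 0.465
```

```bash
python3 st.py 0.5603 -0.1735 0.1556 1.215
```

```text
t 12.45 pos [ 0.5604 -0.173   0.1617] yaw_y 1.2149 J [ 0.08  0.55  0.19  1.79 -0.14  0.81  1.55] F [-2.33 -0.05  6.06] T [-0.048  0.533  0.045] w 0.465
tilt fix [0.     0.0007 0.0001] turn wx -0.0 or 3.142 shift cm now [ 0.61 -0.06  0.01] after turn [ 0.61 -0.06  0.01]
```

>>> send_rows:
  motion:
    - [0, -0.025, -0.065, 0, 0, 0, 3]
    - [0.15, 0, 0, 0, 0, 0, 3]
    - [0.15, 0, 0, 0, 0, 0, 3]
    - [0.15, 0, 0, 0, 0, 0, 3]
    - [0.15, 0, 0, 0, 0, 0, 3]
    - [0, 0, 0, 0, 0, 0, 3]

```text
time: 13.05
position: [0.5604, -0.173, 0.1563]
tool_rot: [0.697, 0.125, 0.695, -0.125]
wrist_force: [-1.6, 0.1, 9.7]
width: 0.464
```

```bash
python3 st.py 0.5600 -0.173 0.1556 1.215
```

```text
t 13.05 pos [ 0.5604 -0.173   0.1563] yaw_y 1.2149 J [ 0.08  0.55  0.19  1.8  -0.14  0.8   1.56] F [-1.58  0.07  9.68] T [0.082 0.481 0.035] w 0.464
tilt fix [-0.      0.002  -0.0003] turn wx -0.0 or 3.142 shift cm now [ 0.07 -0.01 -0.03] after turn [ 0.07 -0.01 -0.03]
```

>>> send_rows:
  motion:
    - [0.05, -0.02, -0.06, 0, -0.001, 0, 3]
    - [0, 0, 0, 0.06, 0, 0, 3]
    - [0, 0, 0, 0.06, 0, 0, 3]
    - [0, 0, 0, 0.06, 0, 0, 3]
    - [0, 0, 0, 0, 0, 0, 3]

```text
time: 13.55
position: [0.5602, -0.1729, 0.1561]
tool_rot: [0.683, 0.188, 0.68, -0.188]
wrist_force: [-0.2, -0.0, 9.5]
width: 0.464
```

```bash
python3 st.py 0.5600 -0.173 0.1556 -0.11
```

```text
t 13.55 pos [ 0.5602 -0.1729  0.1561] yaw_y 1.0335 J [ 0.05  0.56  0.24  1.8  -0.17  0.8   1.4 ] F [-0.24 -0.02  9.49] T [ 0.078  0.269 -0.045] w 0.464
tilt fix [-0.      0.0038 -0.0012] turn wx 1.144 or -1.998 shift cm now [ 0.05 -0.02 -0.01] after turn [ 0.05 -0.02  0.01]
```

>>> send_rows:
  motion:
    - [0, 0, 0, 0.1, 0.003, -0.001, 3]
    - [0, 0, 0, 0.1, 0, 0, 3]
    - [0, 0, 0, 0.1, 0, 0, 3]
    - [0, 0, 0, 0.1, 0, 0, 3]
    - [0, 0, 0, 0.1, 0, 0, 3]
    - [0, 0, 0, 0, 0, 0, 3]

```text
time: 14.15
position: [0.5605, -0.1727, 0.1561]
tool_rot: [0.614, 0.351, 0.614, -0.351]
wrist_force: [-0.9, 0.1, 9.6]
width: 0.464
```

```bash
python3 st.py 0.5600 -0.173 0.1556 -0.10
```

```text
t 14.15 pos [ 0.5605 -0.1727  0.1561] yaw_y 0.5327 J [-0.05  0.57  0.36  1.81 -0.27  0.81  0.99] F [-0.87  0.12  9.59] T [ 0.247  0.09  -0.032] w 0.464
tilt fix [-0.      0.0008 -0.001 ] turn wx 0.633 or -2.509 shift cm now [ 0.05 -0.06  0.  ] after turn [ 0.05 -0.05  0.04]
```

>>> send_rows:
  motion:
    - [0.05, -0.05, 0, 0.1, 0, 0, 3]
    - [0, 0, 0, 0.1, 0, 0, 3]
    - [0, 0, 0, 0.1, 0, 0, 3]
    - [0, 0, 0, 0.1, 0, 0, 3]
    - [0, 0, 0, 0.1, 0, 0, 3]
    - [0, 0, 0, 0, 0, 0, 3]

```text
time: 14.75
position: [0.5605, -0.1729, 0.1557]
tool_rot: [0.509, 0.492, 0.508, -0.491]
wrist_force: [-0.5, -0.0, 9.5]
width: 0.466
```

```bash
python3 st.py 0.5600 -0.173 0.1556 -0.10
```

```text
t 14.75 pos [ 0.5605 -0.1729  0.1557] yaw_y 0.0328 J [-0.14  0.6   0.49  1.81 -0.37  0.82  0.57] F [-0.46 -0.01  9.47] T [ 0.324 -0.166 -0.035] w 0.466
tilt fix [-0.      0.0002 -0.002 ] turn wx 0.133 or -3.009 shift cm now [ 0.01 -0.05  0.01] after turn [ 0.01 -0.05  0.02]
```

>>> send_rows:
  motion:
    - [0, 0, 0, 0.05, 0, -0.002, 3]
    - [0, 0, 0, 0.05, 0, 0, 3]
    - [0, 0, 0, 0.04, 0, 0, 3]
    - [0, 0, 0, 0, 0, 0, 3]

```text
time: 15.15
position: [0.5606, -0.1729, 0.1558]
tool_rot: [0.473, 0.526, 0.473, -0.526]
wrist_force: [0.3, 1.6, 9.2]
width: 0.464
```

```bash
python3 st.py 0.5600 -0.173 0.1626 -0.115
```

```text
t 15.15 pos [ 0.5606 -0.1729  0.1558] yaw_y -0.1054 J [-0.16  0.6   0.53  1.81 -0.4   0.83  0.46] F [0.3  1.61 9.17] T [ 0.33  -0.207  0.034] w 0.464
tilt fix [-0.      0.0001 -0.0004] turn wx 0.01 or -3.132 shift cm now [-0.68 -0.06  0.02] after turn [-0.68 -0.06  0.02]
```

>>> send_rows:
  motion:
    - [-0.15, 0, 0, 0, 0, 0, 3]
    - [-0.15, 0, 0, 0, 0, 0, 3]
    - [-0.15, 0, 0, 0, 0, 0, 3]
    - [-0.15, 0, 0, 0, 0, 0, 3]
    - [0, 0, 0, 0, 0, 0, 3]
    - [0, 0, 0, 0, 0, 0, 3]

```text
time: 15.75
position: [0.5606, -0.1728, 0.1615]
tool_rot: [0.473, 0.525, 0.473, -0.525]
wrist_force: [1.8, 0.2, 6.0]
width: 0.468
```

```bash
python3 st.py 0.5600 -0.173 0.1626 -0.115
```

```text
t 15.75 pos [ 0.5606 -0.1728  0.1615] yaw_y -0.1043 J [-0.16  0.6   0.53  1.81 -0.39  0.84  0.45] F [1.75 0.24 5.97] T [ 0.209 -0.427  0.015] w 0.468
tilt fix [-0.      0.     -0.0003] turn wx 0.011 or -3.131 shift cm now [-0.11 -0.06  0.02] after turn [-0.11 -0.05  0.02]
```

>>> send_rows:
  motion:
    - [-0.1, 0, 0, 0, 0, 0, 3]
    - [-0.05, 0, 0, 0, 0, 0, 3]
    - [0, 0, 0, 0, 0, 0, 3]

```text
time: 16.05
position: [0.5605, -0.1728, 0.1627]
tool_rot: [-0.473, -0.525, -0.473, 0.525]
wrist_force: [4.9, 0.9, 3.3]
width: 0.466
```

```bash
python3 st.py 0.5600 -0.173 0.1626 -0.115
```

```text
t 16.05 pos [ 0.5605 -0.1728  0.1627] yaw_y -0.1043 J [-0.17  0.59  0.53  1.81 -0.39  0.85  0.45] F [4.91 0.86 3.29] T [ 0.183 -1.341  0.034] w 0.466
tilt fix [-0.      0.0002 -0.0002] turn wx 0.011 or -3.131 shift cm now [ 0.01 -0.05  0.02] after turn [ 0.01 -0.05  0.02]
```

>>> send_rows:
  motion:
    - [0, 0, 0, 0, 0, 0, 4.5]
    - [0, 0, 0, 0, 0, 0, 6]
    - [0, 0, 0, 0, 0, 0, 7.5]
    - [0, 0, 0, 0, 0, 0, 7.5]
    - [0, 0, 0, 0, 0, 0, 7.5]
    - [0, 0, 0, 0, 0, 0, 7.5]

```text
time: 16.65
position: [0.5584, -0.173, 0.162]
tool_rot: [-0.472, -0.525, -0.474, 0.527]
wrist_force: [-0.8, 0.0, -0.1]
width: 0.882
```

>>> send_rows:
  motion:
    - [-1, 0, 0, 0, 0, 0, 8]
    - [-2, 0, 0, 0, 0, 0, 8]
    - [-3, 0, 0, 0, 0, 0, 8]
    - [-3, 0, 0, 0, 0, 0, 8]
    - [-3, 0, 0, 0, 0, 0, 8]
    - [0, 0, 0, 0, 0, 0, 8]
    - [0, 0, 0, 0, 0, 0, 8]

```text
time: 17.35
position: [0.5593, -0.1731, 0.2831]
tool_rot: [-0.473, -0.525, -0.474, 0.526]
wrist_force: [-0.3, 0.4, -0.7]
width: 0.939
```

```bash
python3 st.py 0.5600 -0.173 0.1626 -0.115
python3 - <<'E'
from h import *
from ov import *
o=np.array([.5605,-.173,.12+.038-.058])
a=-.105-np.pi/2
for n,r in (('side',(slice(190,300),slice(260,390))),('top',(slice(205,295),slice(300,400)))):
    s=snap(n,n+'8.png')
    L=[(circ(.03,.036)+o,(0,255,0))]
    for q in (.08,):
        L.append((np.array([[-.015,-.02,q],[.015,-.02,q],[.015,.02,q],[-.015,.02,q],[-.015,-.02,q]])@Rz(a).T+o,(0,0,255)))
    ov(s,r,L,f'g8_{n}.png',k=6,g=2.5)
E
```

```text
t 17.35 pos [ 0.5593 -0.1731  0.2831] yaw_y -0.1049 J [-0.23  0.45  0.61  1.71 -0.29  1.08  0.37] F [-0.25  0.36 -0.66] T [-0.002  0.045 -0.009] w 0.939
tilt fix [-0.     -0.0002  0.002 ] turn wx 0.01 or -3.132 shift cm now [12.05  0.09 -0.02] after turn [12.05  0.09 -0.02]
```

View pics/g8_side.png

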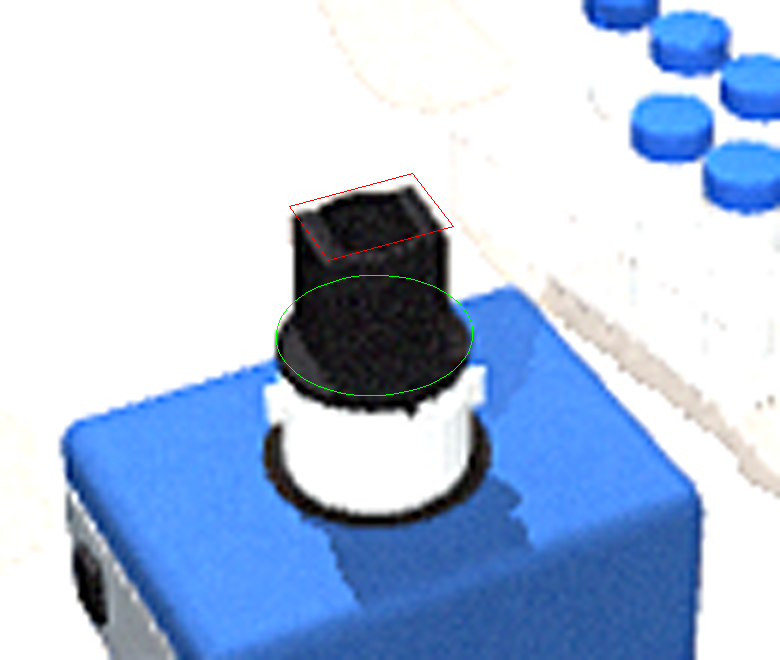

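View pics/g8_top.png

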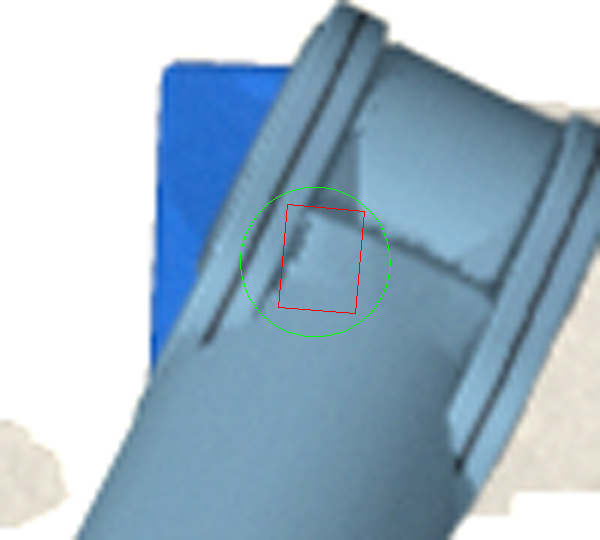

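Run:
```python
import cv2,numpy as np
for f,hh in (('side7',41.8),('side8',None)):
    a=cv2.imread(f'pics/{f}.png').astype(float).max(2)
    out=[]
    for c in range(318,329):
        col=a[240:272,c]; r=np.where(col<80)[0]
        # last dark followed by bright collar
        for i in range(8,30):
            if col[i]<80<=col[i+1]: out.append(240+i+(80-col[i])/(col[i+1]-col[i])); break
    print(f,np.round(out,2),np.mean(out))
```

```text
side7 [256.99 256.93 249.5  249.89 249.85 257.64 257.44 257.38 256.7  256.67
 255.82] 254.98212187915922
side8 [258.48 258.48 258.39 258.67 258.62 258.51 258.52 258.51 258.2  258.56
 259.47] 258.58158156689245
```

Run:
```python
from h import *
print(order.sign_off()); print(status.observe()['time'])
```

```text
the job is handed in; nothing more can be done
None
the job is handed in; nothing more can be done
```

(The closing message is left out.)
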